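Press a cartridge plug home with one turn of the handwheel press

ROBOT

A 6-joint arm with a two-finger parallel gripper is mounted at the origin on a cart in front of the work surface, level with it; the furniture and walls round the work are solid. World frame = base frame: x ahead of the robot, y to its left, z up, the work surface at z = 0. Lengths are in m, angles in rad, forces in N, time in s.
With the tool pointing down it reaches from about 0.225 to 0.875 m from the base axis. Payload 3.4 kg.
Tool frame: the origin (TCP) lies on the centre line of the jaws, within the pads' length; the fingertips stand 17 mm ahead of it and the grasp point (between the pads) lies 2 mm behind it (nose_length is the distance from the TCP to the fingertips, in m); z points along the fingers, y is the line along which they close (so a half turn about z gives the same grasp; the last joint's range is limited). The gripper opens to 85 mm and grips with 20 to 120 N. Pads are 22 mm wide; open, the fingers measure 114 mm over their backs; the gripper's body (76 mm by 85 mm) begins 54 mm behind the grasp point. The pads swing forward as they close: fully open they stand 13 mm farther back than shut.
Start: joints at [1.002, 0.276, 1.505, -0, 1.361, -0.121], TCP at [0.249, 0.518, 0.248] pointing down, gripper open.
Joint ranges: [-2.89, 2.89], [-0.75, 2.08], [0.22, 2.7], [-1.18, 4.32], [0.11, 2.71], [-2.7, 2.7]. Speed limits (rad/s): [2.57, 2.57, 3.14, 3.14, 3.14, 3.14].

INTERFACE

Orientations are given as a unit quaternion [w, x, y, z].
In Python, from rig import get_state, get_image, sign_off, find_in, place_of, nose_length gives the robot as it stands.
- The arm moves only by the tool apply_moves, never from a script. Its argument "deltas" is one flat list of numbers, 5 for each row, row after row: the finger opening in mm, from 0 to 85.4, then the shift along the tool's x, y, z in mm, then the turn about the tool's z in degrees. A call has 1 to 12 rows; each row is the pose to reach, as a shift and turn from the pose commanded when the call began, along the tool's axes at that moment; what a row does not reach only later rows make up. A row lasts 1/12 s, in which the tool goes at most 41.7 mm and 7.16 degrees, less where a joint would pass 70% of its speed; a pose out of reach is approached as far as the arm can. A call with a gripper value outside its range is refused whole. The fingers move at their own pace and stop on an object; "squeeze" is the grip in N (left out, the last holds). Time passes only in rows, so rows that repeat a pose let the fingers close. It gives the time, the measured TCP pose, the force, the opening and the grip force at its end, in the units of the state.
- get_state(): the state, without advancing time (a new reading comes with each control period).
- get_image(name): name is "scene" or "side" or "wrist"; returns a dict with "frame" (420x560x3 uint8, red, green, blue), "K" (3x3 intrinsics, pixels), "position" and "orientation" of the camera in the world. Camera axes: x right, y down, z forward; pixel columns grow to the right and rows downward; lengths in m; the calibration is good to about 2 mm. A picture is of the moment at which its call begins. There is no depth.
- sign_off(): hands the job in; it is judged then, once.
Trained networks look in a picture, given as the dict that the camera call returned (one of the last four; its "shot" number tells which), for a name from the list of things; names that differ only in an ending like _2 or _b are one class to them, and where a whole thing is asked for, a point or a joint stands for the part that bears it (a point fixed in the world has none). Each returns a list of dicts, best first, with "score" (0 to 1); they miss things now and then, are a little off and sometimes report something else, mostly with a low value. They report only what shows in the picture. A call takes as long as a camera call. They do not tell look-alikes from the thing itself.
- find_in(query, picture): "point" ([column, row] in pixels, amid what is visible of it).
- place_of(query, picture): "point" ([column, row] in pixels: a listed point, or the origin of a listed thing).
The state is a dict: "clock": time; "qpos": joint angles; "qd": joint speeds; "effort": joint torques, N m; "position": TCP position; "ee_rot": TCP orientation; "contact_force": force on the tool from outside, world axes, zero at the start; "moment": the same for the moment, N m; "width": finger opening in m; "gripper_force": force on a finger pad.
Only numpy, scipy, OpenCV 4.12 (cv2) and the standard library are available. Lean on these libraries where they do the work, as an engineer would, in place of code of your own. Each camera call takes 0.05 s, during which the arm holds its last target. There are 200 camera calls.

TASK

Lay the cartridge in the V cradle of the handwheel press with its orange plug towards the ram. Then turn the handwheel clockwise once round by its black grip, so that the ram pushes the plug in and draws back again, until the spring catch drops into the notch of the wheel and stops it. Feel for that stop and do not force the wheel against it; leave the culture dish and the marker alone.

Things in the scene. Friction and masses are not known exactly. Their poses are not given: they have to be found in the camera images.
- press: Grey bench press, fixed; base plate 120 x 274 x 12 mm with an ear for the catch on its -x side. Origin on its underside below the handwheel's axis, z up. The ram, its axis at z = 38 mm, moves along -y towards the cradle and backstop; drawn back, its nose stands at y = -95 mm. The ram guide beside it is 54 mm high.
- cradle_seat (a point): Where the middle of a seated cartridge lies (its foot on the backstop); axes as press, tube along y, plug towards +y. Two black V saddles 14 mm long, 28 mm either side, hold it; their tops are 6 mm higher than this point, and the 42 mm between them are free for fingers, down to 26 mm below this point. Up to 8 mm nearer the ram will do: the ram pushes it to the backstop.
- wheel_axis (a point): Top of the hub of the aluminium handwheel, on its vertical axis, 80 mm above the bench. The rim is 137 mm across and its top 74 mm above the bench; the steel index ring just below it is 152 mm across.
- grip_middle (a point): Middle of the upright black crank grip, 54 mm from the wheel's axis, 112 mm above the bench. The grip is 24 mm thick here, reaches from 77 to 137 mm above the bench and spins freely on its spindle, so the gripper need not turn with the wheel.
- handwheel (a joint): Wheel angle (rad), growing clockwise from above; at 0 the grip points to +y of the press. Starts at 0.5 to 0.7, just past the catch; ram forward at 3.14, back at 6.28. The catch stops it dead somewhere from 5.95 to 6.62: its block is clamped anew on each press, so feel for it. Takes about 4 N at the grip, up to 12 N as the plug goes in.
- index_ring: Notched steel ring fixed under the handwheel and turning with it, 152 mm across, 56 to 64 mm above the bench; origin on the wheel's axis at the bench. Only the catch touches it (with about 6 N while riding); a push of more than 15 N against its notch would damage it (about 25 N at the grip).
- catch (a joint): Spring catch with a red knob beside the wheel: how far it is drawn back (m). About 0.006 while it rides on the index ring, 0 when it has dropped into the ring's only notch (13 mm wide, catch 9 mm). It then locks the wheel both ways and cannot be pushed out by turning.
- cartridge: White cartridge tube with blue ends, 24 mm across and 84 mm long, 60 g, lying on its side on a small white V rest; origin at its middle on its axis, y along the axis towards the orange plug. On the rest its axis is 34 mm above the bench and the rest leaves 56 mm free between its two V blocks for the fingers.
- plug (a joint): How far the orange plug is pushed in, in m: 0 at the start (its head stands 11 mm proud of the tube), 0.008 when its head meets the tube. It takes about 25 N and stays where it is left.
- microscope: Large fixed inverted microscope to the left of the work; origin at its foot. Keep clear: its two eyepieces lean towards the robot (to 0.30 m in front of the origin, -x, 0.42 m high, between the robot's start and the press), and its black stage, 0.20 m high, reaches 0.13 m to the right (-y) of the origin for x from -0.05 to 0.24 m.
- dish_e: Small closed culture dish, 60 mm across and 15 mm high, a bystander on the bench behind the press; origin at the middle of its underside.
- marker_a: Red and white marker pen, 135 mm long, a bystander lying on the bench; origin at the middle of its underside.
There are look-alikes about, which are no part of the job. What is shaped like the cartridge but turquoise or yellow is not meant.

How it is judged:
By the outcome, as a careful person would: the job done as asked, in the order asked, and still so for the second after the job is handed in, with the robot touching nothing.
It also fails if it takes over 69 s, if anything falls off the work surface, if the arm or the gripper's body presses on something with over 40 N, if the wrist force passes 120 N, or if a joint passes its speed limit or range.

## Working session

There is one attempt and no reset: what is moved stays moved. The work goes in short steps, Python scripts to look and compute and a tool call to move; the robot and the scene stay as the last step left them, time stands still between calls to the robot, and variables do not carry over. Pictures are saved under pics/ and viewed, at most 10 in all, crops included, and the job is handed in when it is done.

Besides the shell and the picture viewer there is one more tool, called after "Emit:" by a JSON object that holds its "fn" and its "kwargs". apply_moves: Moves the arm, as the interface text tells. Its arguments: {"type":"object","properties":{"deltas":{"type":"array"},"squeeze":{"type":"number"}},"required":["deltas"]}

```bash
mkdir -p pics; ls; cat > h.py <<'E'
import numpy as np, cv2
from rig import *
from scipy.spatial.transform import Rotation as R
def rot(q): return R.from_quat([q[1],q[2],q[3],q[0]]).as_matrix()
def shot(n,save=None):
    p=get_image(n)
    if save: cv2.imwrite('pics/'+save,cv2.cvtColor(p['frame'],cv2.COLOR_RGB2BGR))
    return p
def ray(p,uv):
    d=rot(p['orientation'])@np.linalg.inv(p['K'])@np.array([uv[0],uv[1],1.])
    return np.array(p['position']),d/np.linalg.norm(d)
def onz(p,uv,z):
    o,d=ray(p,uv); return o+d*(z-o[2])/d[2]
def proj(p,X):
    c=rot(p['orientation']).T@(np.array(X)-p['position']); c=p['K']@c; return c[:2]/c[2]
E
python3 - <<'E'
from h import *
s=get_state(); print({k:np.round(v,3) for k,v in s.items()}, nose_length)
Z={'press':0,'wheel_axis':.08,'grip_middle':.112,'cartridge':.034,'cradle_seat':.038,'catch':.06,'dish_e':0,'marker_a':0,'microscope':0}
for n in('scene','side'):
    p=shot(n,n+'0.png'); print(n,np.round(p['position'],3))
    for q in Z:
        for r in place_of(q,p)[:3]: print(q,round(r['score'],2),np.round(r['point']),np.round(onz(p,r['point'],Z[q]),3))
E
```

```text
pics
{'clock': np.float64(0.0), 'qpos': array([ 1.002,  0.277,  1.506,  0.   ,  1.361, -0.121]), 'qd': array([-0.001, -0.001,  0.001, -0.   , -0.   , -0.001]), 'effort': array([ 1.0000e-03, -4.1677e+01, -2.4581e+01,  0.0000e+00,  1.1000e-02,
       -0.0000e+00]), 'position': array([0.249, 0.518, 0.247]), 'ee_rot': array([-0.   ,  0.222,  0.975, -0.001]), 'contact_force': array([-0.025,  0.142, -0.283]), 'moment': array([0.041, 0.036, 0.034]), 'gripper_force': np.float64(0.0), 'width': np.float64(0.085)} 0.017
scene [-0.121  0.1    0.943]
press 0.72 [329. 271.] [ 0.429 -0.315  0.   ]
wheel_axis 0.75 [330. 256.] [ 0.416 -0.304  0.08 ]
grip_middle 0.47 [340. 262.] [ 0.373 -0.3    0.112]
cartridge 0.74 [255. 293.] [ 0.441 -0.113  0.034]
cartridge 0.74 [252. 193.] [ 0.747 -0.256  0.034]
cartridge 0.62 [415. 222.] [ 0.431 -0.588  0.034]
cradle_seat 0.81 [277. 232.] [ 0.581 -0.247  0.038]
cradle_seat 0.5 [254. 292.] [ 0.443 -0.113  0.038]Traceback (most recent call last):
  File "<stdin>", line 7, in <module>
ValueError: it knows: cartridge, cradle_seat, dish, grip_middle, index_ring, marker, microscope, press, wheel_axis
```

```bash
python3 - <<'E'
from h import *
Z={'press':0,'wheel_axis':.08,'grip_middle':.112,'cartridge':.034,'cradle_seat':.038,'dish':0,'marker':0,'microscope':0,'index_ring':0}
for n in('scene','side','wrist'):
    p=shot(n,n+'0.png'); print(n,np.round(p['position'],3))
    for q in Z:
        for r in place_of(q,p)[:3]: print(q,round(r['score'],2),np.round(r['point']),np.round(onz(p,r['point'],Z[q]),3))
E
```

```text
scene [-0.121  0.1    0.943]
press 0.7 [327. 273.] [ 0.426 -0.307  0.   ]
wheel_axis 0.89 [332. 256.] [ 0.416 -0.31   0.08 ]
grip_middle 0.75 [342. 264.] [ 0.366 -0.301  0.112]
grip_middle 0.29 [340. 212.] [ 0.503 -0.387  0.112]
cartridge 0.93 [255. 291.] [ 0.447 -0.116  0.034]
cartridge 0.49 [252. 191.] [ 0.756 -0.259  0.034]
cradle_seat 0.71 [277. 230.] [ 0.584 -0.25   0.038]
cradle_seat 0.51 [337. 265.] [ 0.412 -0.325  0.038]
dish 0.55 [233. 236.] [ 0.654 -0.15   0.   ]
marker 0.55 [344. 212.] [ 0.581 -0.461 -0.   ]
index_ring 0.71 [330. 278.] [ 0.409 -0.306 -0.   ]
side [ 0.222 -1.067  0.89 ]
press 0.75 [228. 254.] [ 0.419 -0.306  0.   ]
press 0.57 [227. 234.] [ 0.438 -0.24  -0.   ]
wheel_axis 0.86 [229. 229.] [ 0.426 -0.3    0.08 ]
grip_middle 0.55 [208. 224.] [ 0.379 -0.301  0.112]
cartridge 0.74 [215. 195.] [ 0.443 -0.125  0.034]
cartridge 0.65 [286. 354.] [ 0.434 -0.62   0.034]
cartridge 0.57 [355. 203.] [ 0.773 -0.29   0.034]
cradle_seat 0.92 [278. 215.] [ 0.568 -0.259  0.038]
dish 0.79 [296. 187.] [ 0.671 -0.14  -0.   ]
dish 0.54 [228. 257.] [ 0.415 -0.314  0.   ]
marker 0.64 [231. 255.] [ 0.425 -0.31   0.   ]
marker 0.6 [316. 280.] [ 0.582 -0.457  0.   ]
index_ring 0.9 [231. 255.] [ 0.423 -0.309  0.   ]
index_ring 0.6 [206. 224.] [ 0.398 -0.187  0.   ]
wrist [0.188 0.548 0.374]
```

View pics/scene0.png

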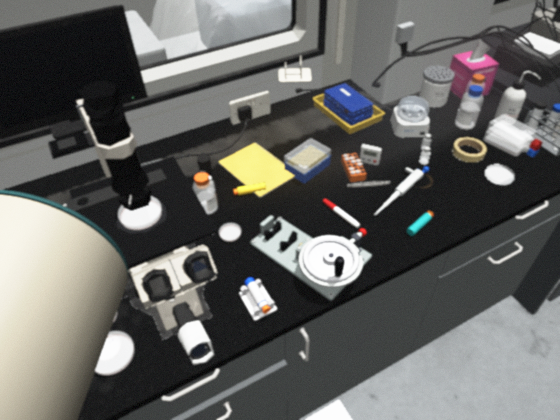

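View pics/side0.png

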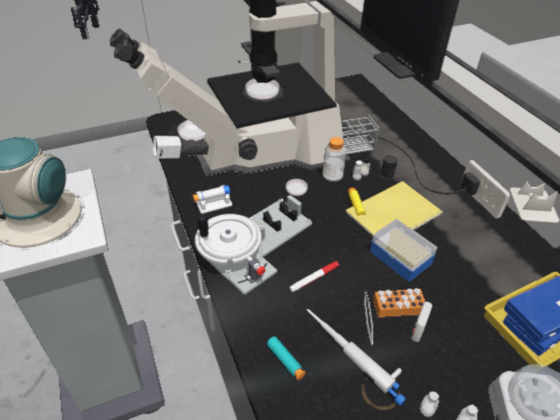

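Scene: wheel (330,258), grip (340,265), cradle (278,235), cartridge (257,297) with orange plug towards the robot, catch knob (361,233). Side: eyepieces (130,45), camera port (165,147), cartridge (212,195). Next I triangulate these points.

```bash
cat >> h.py <<'E'
def tri(pts):
    A=np.zeros((3,3));b=np.zeros(3)
    for p,uv in pts:
        o,d=ray(p,uv);M=np.eye(3)-np.outer(d,d);A+=M;b+=M@o
    return np.linalg.solve(A,b)
E
python3 - <<'E'
from h import *
a=shot('scene');b=shot('side')
for n,x,y in [('eyeA',(157,283),(122,40)),('eyeB',(200,265),(150,55)),('eyeA2',(157,283),(135,55)),('port',(200,352),(160,147)),('cart',(257,297),(212,195)),('wheel',(331,257),(229,231)),('seat',(277,231),(278,215))]:
    print(n,np.round(tri([(a,x),(b,y)]),3))
cv2.imwrite('pics/crop1.png',cv2.cvtColor(np.hstack([cv2.resize(a['frame'][205:325,220:390],None,fx=2.35,fy=2.35,interpolation=2),cv2.resize(b['frame'][165:285,160:330],None,fx=2.35,fy=2.35,interpolation=2)]),cv2.COLOR_RGB2BGR))
for z in (.2,.3,.4): print(z,np.round(onz(b,(122,40),z),3),np.round(onz(a,(157,283),z),3),np.round(onz(a,(200,355),z),3),np.round(onz(b,(155,147),z),3))
E
```

```text
eyeA [0.306 0.088 0.392]
eyeB [0.344 0.019 0.367]
eyeA2 [0.332 0.087 0.354]
port [0.342 0.059 0.089]
cart [ 0.436 -0.114  0.026]
wheel [ 0.421 -0.307  0.076]
seat [ 0.577 -0.25   0.033]
0.2 [0.341 0.538 0.2  ] [0.454 0.084 0.2  ] [0.272 0.065 0.2  ] [ 0.318 -0.09   0.2  ]
0.3 [0.323 0.305 0.3  ] [0.377 0.086 0.3  ] [0.219 0.07  0.3  ] [ 0.304 -0.232  0.3  ]
0.4 [0.306 0.073 0.4  ] [0.299 0.088 0.4  ] [0.166 0.075 0.4  ] [ 0.29  -0.374  0.4  ]
```

View pics/crop1.png

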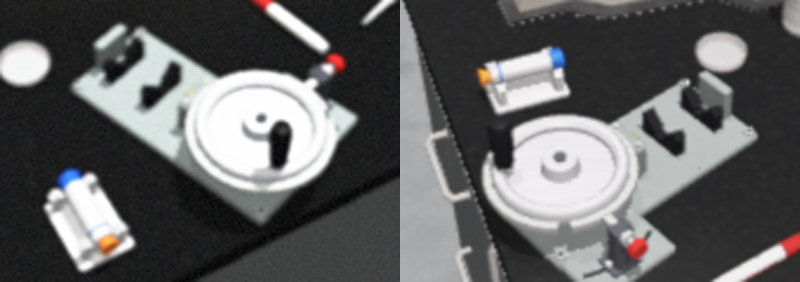

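```bash
cat >> h.py <<'E'
def rel(s,xyz,yaw=None):
    "yaw: world angle (deg) of tool y axis, mod 180; prints shift mm and turn deg"
    M=rot(s['ee_rot']); d=M.T@(np.array(xyz)-s['position'])*1000
    t=0
    if yaw is not None:
        cur=np.degrees(np.arctan2(M[1,1],M[0,1])); t=-((yaw-cur+90)%180-90)
    return np.round(np.append(d,t),1)
E
python3 - <<'E'
from h import *
a=shot('scene');b=shot('side')
for p,u,v in [(a,(249.8,281.6),(266,309.3)),(b,(160+157/2.35,165+57/2.35),(160+85/2.35,165+76/2.35))]:
    P=onz(p,u,.034);Q=onz(p,v,.034);print(P,Q,np.degrees(np.arctan2(*(Q-P)[1::-1])))
s=get_state()
for t in [(.249,.518,.5),(.38,.2,.5),(.40,-.03,.5),(.40,-.1,.45),(.45,-.12,.3)]: print(t,rel(s,t,97))
E
```

```text
[ 0.47607832 -0.11659665  0.034     ] [ 0.38917415 -0.11573162  0.034     ] 179.42970677320997
[ 0.4789477  -0.11453903  0.034     ] [ 0.39439198 -0.11564267  0.034     ] -179.25221132466916
(0.249, 0.518, 0.5) [-2.000e-01 -3.000e-01 -2.517e+02 -3.270e+01]
(0.38, 0.2, 0.5) [-255.9 -230.2 -251.7  -32.7]
(0.4, -0.03, 0.5) [-373.5 -428.9 -251.7  -32.7]
(0.4, -0.1, 0.45) [-403.8 -492.  -201.7  -32.7]
(0.45, -0.12, 0.3) [-457.6 -488.4  -51.7  -32.7]
```

Emit:
{"fn": "apply_moves", "kwargs": {"deltas": [85,0,0,-255,0,85,0,0,-255,0,85,0,0,-255,0,85,0,0,-255,0,85,0,0,-255,0,85,0,0,-255,0,85,0,0,-255,0,85,0,0,-255,0], "squeeze": 40}}

```text
clock: 2.67
position: [0.2493, 0.5189, 0.5071]
ee_rot: [0.001, 0.222, 0.975, 0.004]
contact_force: [0.3, -0.0, -1.3]
width: 0.0849
gripper_force: 0.0
```

Emit:
{"fn": "apply_moves", "kwargs": {"deltas": [85,-256,-230,0,0,85,-256,-230,0,0,85,-256,-230,0,0,85,-256,-230,0,0,85,-256,-230,0,-26,85,-256,-230,0,-26,85,-256,-230,0,-26,85,-256,-230,0,-26,85,-374,-430,0,-26,85,-374,-430,0,-26,85,-374,-430,0,-26,85,-374,-430,0,-26]}}

```text
clock: 3.67
position: [0.3867, 0.0665, 0.5014]
ee_rot: [-0.002, -0.003, 1.0, 0.0]
contact_force: [0.8, 0.2, -0.7]
width: 0.085
gripper_force: 0.0
```

Emit:
{"fn": "apply_moves", "kwargs": {"deltas": [85,-50,-182,0,0,85,-50,-182,0,0,85,-50,-182,0,0,85,-50,-182,60,0,85,-50,-182,260,0,85,-50,-182,260,0,85,-50,-182,260,0,85,-50,-182,260,0,85,-50,-182,260,0,85,-50,-182,260,0,85,-50,-182,260,0,85,-50,-182,260,0]}}

```text
clock: 4.67
position: [0.437, -0.1128, 0.2414]
ee_rot: [-0.002, -0.003, 1.0, 0.001]
contact_force: [0.3, -0.3, 0.9]
width: 0.0847
gripper_force: 0.0
```

```bash
python3 - <<'E'
from h import *
s=get_state();print(s['clock'],s['position'],s['qpos'])
p=shot('wrist','w1.png');print(p['position'],p['K'][0])
for q,z in [('cartridge',.034),('cradle_seat',.038),('wheel_axis',.08),('grip_middle',.112),('press',0)]:
    for r in place_of(q,p)[:2]: print(q,round(r['score'],2),np.round(r['point']),np.round(onz(p,r['point'],z),4))
E
```

```text
4.6667 [ 0.43704201 -0.112759    0.24140065] [-4.07038648e-01  9.54550948e-02  1.75615798e+00  2.24309105e-04
  1.29547026e+00 -1.98346895e+00]
[ 0.36952373 -0.11379365  0.36760924] [336.45275504   0.         274.86135882]
cartridge 0.92 [269. 188.] [ 0.4399 -0.118   0.034 ]
wheel_axis 0.88 [ 45. 178.] [ 0.4218 -0.3103  0.08  ]
wheel_axis 0.62 [ 23. 113.] [ 0.3678 -0.3193  0.08  ]
grip_middle 0.98 [ 24. 111.] [ 0.3666 -0.2954  0.112 ]
```

View pics/w1.png

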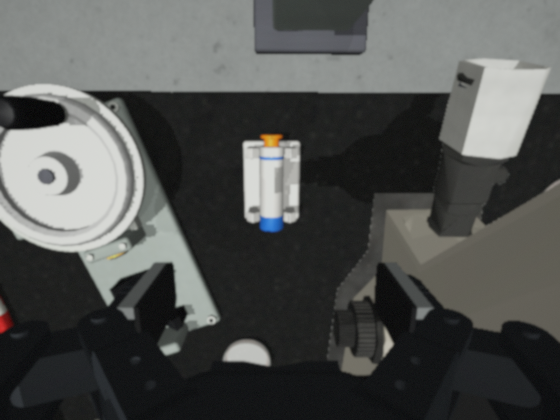

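Wrist view: cartridge axis at column 271 from row 136 (orange tip) to row 231 (blue end), parallel to image columns. I descend for the grasp.

Emit:
{"fn": "apply_moves", "kwargs": {"deltas": [85,-3,-4,130,0,85,-3,-4,130,0,85,-3,-4,130,0,85,-3,-4,130,0,85,-3,-4,130,0,85,-3,-4,130,0]}}

```text
clock: 5.47
position: [0.4431, -0.1179, 0.115]
ee_rot: [0.001, -0.003, 1.0, -0.001]
contact_force: [-0.4, -0.5, -0.5]
width: 0.0849
gripper_force: 0.0
```

```bash
python3 - <<'E'
from h import *
p=shot('wrist');s=get_state();print(s['position'],s['contact_force'])
print([ (r['score'],r['point'],onz(p,r['point'],.034)) for r in place_of('cartridge',p)[:2]])
f=p['frame'].astype(int)
o=(f[...,0]>170)&(f[...,2]<90)&(f[...,1]<170);b=(f[...,2]>140)&(f[...,0]<80)
for m in(o,b):
    v,u=np.nonzero(m); print(len(u),u.mean(),v.mean(),u.min(),u.max(),v.min(),v.max(),onz(p,(u.mean(),v.mean()),.034))
E
```

```text
[ 0.44373113 -0.11813238  0.11567465] [ 0.73951524  0.86706574 -0.12168127]
[(0.78, [277.4, 216.7], array([ 0.43843045, -0.11643429,  0.034     ]))]
263 278.4448669201521 142.96577946768062 262 294 135 153 [ 0.39176827 -0.11616484  0.034     ]
673 277.0713224368499 270.53046062407134 260 296 171 286 [ 0.47635932 -0.11636097  0.034     ]
```

Emit:
{"fn": "apply_moves", "kwargs": {"deltas": [85,4,1.5,40,0,85,4,1.5,60,0,85,4,1.5,75,0,85,4,1.5,82,0,85,4,1.5,82,0,10,4,1.5,82,0,10,4,1.5,82,0,10,4,1.5,82,0,10,4,1.5,82,0,10,4,1.5,82,0,10,4,1.5,82,0,10,4,1.5,82,0], "squeeze": 40}}

```text
clock: 6.57
position: [0.4381, -0.1161, 0.032]
ee_rot: [0.001, -0.003, 1.0, -0.0]
contact_force: [-0.1, -0.4, 5.9]
width: 0.0226
gripper_force: 38.9
```

Emit:
{"fn": "apply_moves", "kwargs": {"deltas": [10,0,0,-40,0,10,0,0,-80,0,10,0,0,-120,0,10,0,0,-160,0,10,-30,-30,-190,-5,10,-60,-60,-200,-12,10,-90,-90,-200,-19,10,-120,-120,-200,-19,10,-137,-136,-200,-19,10,-137,-136,-200,-19,10,-137,-136,-200,-19,10,-137,-136,-200,-19]}}

```text
clock: 7.57
position: [0.5746, -0.2505, 0.2302]
ee_rot: [-0.001, -0.168, 0.986, 0.001]
contact_force: [-0.3, -0.2, -1.1]
width: 0.0228
gripper_force: 39.7
```

```bash
python3 - <<'E'
from h import *
p=shot('wrist','w2.png');s=get_state();print(s['position'],s['qpos'],s['width'],s['contact_force'])
for q,z in [('cradle_seat',.038),('wheel_axis',.08),('grip_middle',.112),('press',0)]:
    for r in place_of(q,p)[:2]: print(q,round(r['score'],2),np.round(r['point']),np.round(onz(p,r['point'],z),4))
E
```

```text
[ 0.57435538 -0.25009926  0.23063621] [-5.21892376e-01  3.64165720e-01  1.41716780e+00  3.62100245e-04
  1.36280169e+00 -2.43050950e+00] 0.022923699284709935 [ 0.00341366 -0.92173776 -1.24946755]
press 0.59 [270.   8.] [ 0.4202 -0.3085  0.    ]
press 0.29 [274. 290.] [ 0.6979 -0.2075  0.    ]
```

View pics/w2.png

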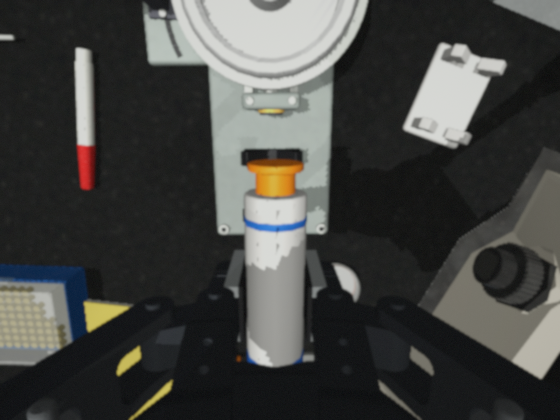

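Wrist view: held cartridge at column 275 (orange tip row 165) hides the seat; plate edges at columns 213/333 (row 80), plate corner screws at (223,229) and (321,229), near saddle at rows 150–164, centre column 272.

```bash
python3 - <<'E'
from h import *
p=shot('wrist')
g=lambda u,v,z:np.round(onz(p,(u,v),z),4)
L1,L2,R1,R2=g(210,80,.012),g(217,225,.012),g(333,80,.012),g(329,225,.012)
print(L1,L2,R1,R2)
for A,B in((L2,L1),(R2,R1),((L2+R2)/2,(L1+R1)/2)): print(np.degrees(np.arctan2(*(B-A)[1::-1]))%360)
print('corner mid',g(222,234,.012),g(324,234,.012),'saddle',g(272,157,.044),g(242,157,.044),g(302,157,.044),'guide',g(271,98,.054),'hub',g(269,3,.08))
print(proj(p,(.577,-.252,.038)))
M=rot(p['orientation']);print(M)
for u,v in((275,165),(275,195),(275,360)): print(g(u,v,.23))
E
```

```text
[ 0.5012 -0.3422  0.012 ] [ 0.64   -0.2936  0.012 ] [ 0.4619 -0.2305  0.012 ] [ 0.5999 -0.1793  0.012 ]
199.2974007893958
200.355583704635
199.82672470133167
corner mid [ 0.6481 -0.2855  0.012 ] [ 0.6113 -0.1806  0.012 ] saddle [ 0.5474 -0.2627  0.044 ] [ 0.5566 -0.2889  0.044 ] [ 0.5381 -0.2364  0.044 ] guide [ 0.4989 -0.2804  0.054 ] hub [ 0.438  -0.3029  0.08  ]
[272.36728224 188.84469324]
[[-0.33147261  0.90824545  0.25537445]
 [ 0.94346378  0.31869258  0.09116541]
 [ 0.00141462  0.27115538 -0.96253455]]
[ 0.528  -0.2669  0.23  ]
[ 0.539 -0.263  0.23 ]
[ 0.6112 -0.2377  0.23  ]
```

Emit:
{"fn": "apply_moves", "kwargs": {"deltas": [10,-40,0,-40,0,10,-75,0,-60,0,10,-75,0,-60,0,10,-75,0,-60,0,10,-75,0,-60,0]}}

```text
clock: 8.28
position: [0.6461, -0.2257, 0.2916]
ee_rot: [-0.0, -0.169, 0.986, -0.0]
contact_force: [-0.4, 0.2, -0.5]
width: 0.0227
gripper_force: 39.7
```

```bash
python3 - <<'E'
from h import *
p=shot('wrist','w3.png');s=get_state();print(s['position'],rot(p['orientation']))
for q,z in [('cradle_seat',.038),('wheel_axis',.08),('press',0)]:
    for r in place_of(q,p)[:2]: print(q,round(r['score'],2),np.round(r['point']),np.round(onz(p,r['point'],z),4))
print(proj(p,(.577,-.252,.038)))
E
```

```text
[ 0.64518193 -0.22586861  0.29076688] [[-0.33206569  0.90812166  0.25504397]
 [ 0.94325576  0.31941793  0.0907786 ]
 [ 0.0009724   0.27071615 -0.96265873]]
cradle_seat 0.77 [275. 109.] [ 0.5766 -0.2502  0.038 ]
[273.18864966 108.8320411 ]
```

View pics/w3.png

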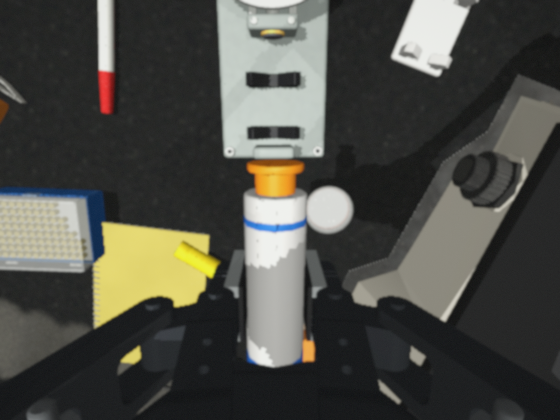

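Wrist view: saddles at rows 79 and 132, columns 247–299 (centre 273.5); backstop at row 152; cartridge is held straight at column 275.

```bash
python3 - <<'E'
from h import *
p=shot('wrist');s=get_state()
g=lambda u,v,z:np.round(onz(p,(u,v),z),4)
a,b=g(273.5,79,.044),g(273.5,132.5,.044);print(a,b,(a+b)/2,np.linalg.norm(a-b),np.degrees(np.arctan2(*(a-b)[1::-1]))%360)
# edges
L1,L2,R1,R2=g(219,20,.012),g(224,155,.012),g(328,20,.012),g(324,155,.012)
for A,B in((L2,L1),(R2,R1),((L2+R2)/2,(L1+R1)/2)): print(np.degrees(np.arctan2(*(B-A)[1::-1]))%360, A,B)
f=p['frame'].astype(int)
# backstop plate / cartridge ends in tool frame at axis height
M=rot(s['ee_rot'])
zc=s['position'][2]+.002
for u,v in((275,364),(275,192),(275,164)): print(M.T@(g(u,v,zc)-s['position']))
for sd in((.576,-.2505),(.5765,-.251)): print(rel(s,[*sd,.12],109.8))
print('camera offset',M.T@(p['position']-s['position']))
E
```

```text
[ 0.547  -0.2616  0.044 ] [ 0.5981 -0.2438  0.044 ] [ 0.57255 -0.2527   0.044  ] 0.05411145904519664 199.20509701824602
199.0862938574152 [ 0.6439 -0.2905  0.012 ] [ 0.5072 -0.3378  0.012 ]
199.82419617537593 [ 0.6045 -0.1777  0.012 ] [ 0.4683 -0.2268  0.012 ]
199.45540828571367 [ 0.6242 -0.2341  0.012 ] [ 0.48775 -0.2823   0.012  ]
[-0.03701693 -0.00010425 -0.00202636]
[ 0.04024722 -0.00017824 -0.00190397]
[ 5.08089775e-02 -8.30063896e-05 -1.88710191e-03]
[ 72.7  -0.2 170.6  -0.5]
[ 72.4  -0.8 170.6  -0.5]
camera offset [ 0.06838878 -0.00039096 -0.12573025]
```

Emit:
{"fn": "apply_moves", "kwargs": {"deltas": [10,40,-0.7,0,0,10,76,-0.7,30,0,10,76,-0.7,70,0,10,76,-0.7,110,0,10,76,-0.7,150,0,10,76,-0.7,190,0,10,76,-0.7,200,0,10,76,-0.7,200,0,10,76,-0.7,200,0,10,76,-0.7,200,0,10,76,-0.7,200,0]}}

```text
clock: 9.45
position: [0.5766, -0.2531, 0.0943]
ee_rot: [0.002, -0.168, 0.986, -0.002]
contact_force: [-0.0, -0.6, -1.4]
width: 0.0231
gripper_force: 39.7
```

```bash
python3 - <<'E'
from h import *
s=get_state();print(s['clock'],s['position'],rel(s,[.5727,-.2522,.036],109.4),s['contact_force'])
shot('side');p=shot('scene')
E
```

```text
9.45 [ 0.5765828  -0.2531107   0.09429824] [ 3.6  2.4 58.3 -0.1] [-0.03277337 -0.62374903 -1.38436693]
```

Emit:
{"fn": "apply_moves", "kwargs": {"deltas": [10,3,1,30,0,10,3,1,36,0,10,3,1,36,0,10,3,1,36,0,10,3,1,36,0]}}

```text
clock: 9.97
position: [0.5715, -0.252, 0.0561]
ee_rot: [-0.0, -0.168, 0.986, 0.0]
contact_force: [0.4, -0.5, -0.2]
width: 0.0224
gripper_force: 40.8
```

```bash
python3 - <<'E'
from h import *
s=get_state();print(s['clock'],s['position'],rel(s,[.5727,-.2522,.036],109.4),s['contact_force'])
E
```

```text
9.9667 [ 0.57152914 -0.25198563  0.05605333] [-1.  -0.6 20.1 -0. ] [ 0.42749294 -0.46120116 -0.15540877]
```

Emit:
{"fn": "apply_moves", "kwargs": {"deltas": [10,-1,-0.5,6,0,10,-1,-0.5,10,0,10,-1,-0.5,14,0,10,-1,-0.5,16,0,10,-1,-0.5,18,0,10,-1,-0.5,18,0,10,-1,-0.5,18,0]}}

```text
clock: 10.55
position: [0.5735, -0.2534, 0.0458]
ee_rot: [0.002, -0.169, 0.986, -0.002]
contact_force: [-11.3, 3.8, 42.4]
width: 0.0228
gripper_force: 48.0
```

```bash
python3 - <<'E'
from h import *
s=get_state();print(s['clock'],s['position'],rel(s,[.5727,-.2522,.036],109.4),s['contact_force'],s['moment'])
E
```

```text
10.55 [ 0.57346804 -0.25337986  0.04580031] [0.4 1.4 9.8 0. ] [-11.34228835   3.82598649  42.43442146] [0.58810745 1.68125809 0.17636864]
```

Emit:
{"fn": "apply_moves", "kwargs": {"deltas": [10,0,0,-12,0,10,0,0,-20,0,10,0,0,-20,0,10,0,0,-20,0]}}

```text
clock: 10.88
position: [0.5729, -0.2522, 0.0572]
ee_rot: [0.0, -0.168, 0.986, -0.0]
contact_force: [0.4, -0.1, -1.4]
width: 0.0229
gripper_force: 43.0
```

```bash
python3 - <<'E'
from h import *
s=get_state();print(s['clock'],s['position'],s['contact_force'],s['width'])
a=shot('scene');b=shot('side');w=shot('wrist')
def crop(p,c,h,sz):
    u,v=np.round(proj(p,c)).astype(int); u0,v0=max(u-h,0),max(v-h,0)
    print(u0,v0); return cv2.resize(p['frame'][v0:v0+2*h,u0:u0+2*h],(sz,sz),interpolation=2)
im=np.hstack([crop(a,s['position'],45,390),crop(b,s['position'],45,390)])
cv2.imwrite('pics/c4.png',cv2.cvtColor(im,cv2.COLOR_RGB2BGR))
cv2.imwrite('pics/w4.png',cv2.cvtColor(w['frame'],cv2.COLOR_RGB2BGR))
E
```

```text
10.8833 [ 0.57294461 -0.25223769  0.0572332 ] [ 0.37897865 -0.09927565 -1.44867908] 0.022868618975544812
235 183
234 162
```

View pics/c4.png

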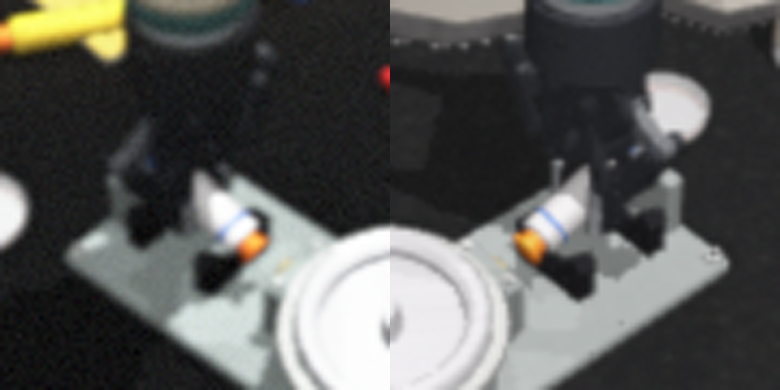

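View pics/w4.png

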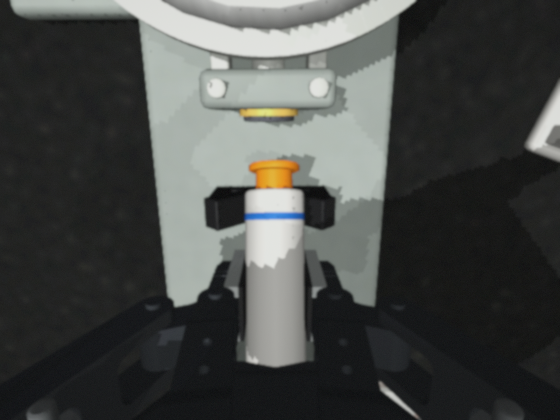

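Side/scene crops: cartridge is above the cradle, not obviously fouling anything. Wrist: near saddle rows 186–228 at columns 205–335 (centre 270), ram nose at column 268, cartridge at column 275 – so we are some 2 mm off sideways. I measure more precisely.

```bash
python3 - <<'E'
from h import *
s=get_state();M=rot(s['ee_rot']);p=get_image('wrist')
g4=lambda u,v,z:np.round((M.T@(onz(p,(u,v),z)-s['position']))*1000,1)
f=cv2.imread('pics/w4.png',0)
for c in (212,222,232,310,320,330): print(c,f[176:240:2,c].tolist())
for r in (200,215,225): print('row',r,f[r,195:345:3].tolist())
print('w4 tool-frame: saddle back',g4(270,228,.044),'front bottom',g4(270,187,.012),'front top',g4(270,195,.044),'L/R',g4(205,220,.044),g4(335,220,.044),'nose',g4(268,115,.038),'guide',g4(268,88,.054))
# w3 pose
s3=np.array([.64518,-.22587,.29077]); R3=rot([0,-.169,.986,0]); 
q=dict(p);q['position']=s3+R3@np.array([.0684,-.0004,-.1257]);q['orientation']=p['orientation']
f=cv2.imread('pics/w3.png',0)
for c in (252,258,290,296): print(c,f[66:160,c].tolist())
for v in (72,87,126,139): print(v,onz(q,(273.5,v),.044),)
E
```

```text
212 [183, 183, 184, 184, 184, 181, 173, 154, 103, 43, 17, 13, 28, 34, 35, 35, 33, 34, 33, 34, 33, 34, 33, 33, 36, 37, 97, 165, 175, 175, 175, 175]
222 [182, 181, 182, 182, 177, 122, 28, 13, 16, 15, 16, 16, 25, 25, 26, 29, 27, 29, 28, 28, 27, 29, 28, 27, 26, 29, 60, 147, 175, 175, 174, 155]
232 [184, 183, 183, 183, 174, 112, 29, 35, 24, 13, 19, 25, 28, 28, 27, 28, 28, 28, 28, 29, 27, 26, 29, 29, 30, 100, 166, 174, 176, 174, 165, 138]
310 [161, 135, 132, 133, 119, 57, 19, 16, 14, 12, 15, 25, 35, 36, 35, 28, 26, 30, 32, 32, 24, 26, 26, 30, 28, 67, 124, 132, 130, 123, 120, 121]
320 [186, 182, 177, 179, 166, 82, 18, 13, 16, 15, 14, 19, 29, 38, 38, 38, 38, 37, 40, 36, 40, 40, 38, 32, 27, 25, 36, 95, 119, 120, 121, 121]
330 [183, 182, 182, 182, 181, 169, 137, 131, 124, 96, 41, 24, 30, 30, 31, 29, 31, 29, 30, 29, 29, 24, 24, 24, 25, 55, 107, 118, 120, 118, 120, 119]
row 200 [174, 174, 173, 99, 31, 29, 29, 23, 23, 25, 26, 26, 28, 29, 26, 29, 39, 152, 191, 204, 216, 225, 226, 227, 227, 226, 226, 226, 227, 226, 226, 223, 215, 202, 189, 171, 98, 24, 28, 36, 33, 33, 31, 27, 28, 30, 31, 113, 137, 
[... 1910 characters left out ...]
 202, 192, 168, 135, 121, 144, 174, 192, 200, 203, 203, 202, 201, 197, 183, 154, 110, 76]
296 [199, 199, 200, 196, 184, 151, 97, 55, 43, 43, 42, 42, 44, 44, 43, 42, 43, 41, 38, 37, 68, 111, 150, 179, 194, 200, 202, 202, 202, 202, 201, 201, 201, 201, 202, 202, 202, 203, 203, 203, 203, 203, 203, 203, 203, 203, 203, 203, 203, 202, 203, 203, 203, 204, 204, 204, 204, 203, 195, 168, 119, 65, 39, 35, 33, 36, 37, 37, 35, 36, 37, 47, 89, 144, 182, 198, 200, 196, 182, 162, 142, 134, 133, 132, 133, 133, 132, 131, 130, 126, 112, 83, 55, 49]
72 [ 0.5407453  -0.26322158  0.044     ]
87 [ 0.5545236  -0.25840748  0.044     ]
126 [ 0.59185234 -0.24536492  0.044     ]
139 [ 0.60480383 -0.2408397   0.044     ]
```

Emit:
{"fn": "apply_moves", "kwargs": {"deltas": [10,4.5,-2,0,0,10,4.5,-2,6,0,10,4.5,-2,10,0,10,4.5,-2,13,0,10,4.5,-2,15,0,10,4.5,-2,15,0,10,4.5,-2,15,0]}}

```text
clock: 11.67
position: [0.5689, -0.2555, 0.0429]
ee_rot: [-0.0, -0.168, 0.986, 0.0]
contact_force: [-1.4, 1.1, 5.8]
width: 0.0224
gripper_force: 43.3
```

```bash
python3 - <<'E'
from h import *
s=get_state();print(s['clock'],s['position'],s['contact_force'],s['moment'])
E
```

```text
11.6667 [ 0.56894699 -0.25548401  0.04291812] [-1.41873067  1.0608688   5.83089906] [ 0.19170529  0.40894609 -0.03951643]
```

Emit:
{"fn": "apply_moves", "kwargs": {"deltas": [10,0,0,2,0,10,0,0,3,0,10,0,0,3,0,10,0,0,3,0]}}

```text
clock: 12.0
position: [0.5699, -0.2555, 0.0409]
ee_rot: [0.001, -0.168, 0.986, -0.0]
contact_force: [-0.7, 1.8, 10.6]
width: 0.0231
gripper_force: 43.7
```

```bash
python3 - <<'E'
from h import *
s=get_state();print(s['clock'],s['position'],s['contact_force'],s['moment'])
w=shot('wrist','w5.png')
E
```

```text
12.0 [ 0.56985351 -0.2554668   0.04091455] [-0.66925537  1.79416687 10.60608232] [ 0.28070966  0.41989325 -0.08845839]
```

View pics/w5.png

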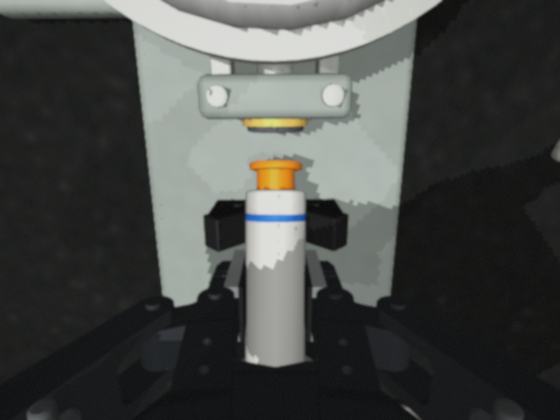

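Saddle (columns 205–347), ram nose (275,125) and cartridge (column 275) now line up laterally. I check the lengthwise position.

```bash
python3 - <<'E'
from h import *
s=get_state();M=rot(s['ee_rot']);p=get_image('wrist')
g4=lambda u,v,z:np.round((M.T@(onz(p,(u,v),z)-s['position']))*1000,1)
f=cv2.cvtColor(p['frame'],cv2.COLOR_RGB2GRAY)
for c in (215,225,325,335): print(c,f[225:256,c].tolist())
print(s['position'][2],[g4(276,v,.044) for v in (245,249)],'nose',g4(275,130,.038),'plugtop',[g4(275,162,z) for z in(.038,.043,.048)],'tube end',[g4(275,192,z) for z in (.05,.055)],[g4(246,210,z)-g4(305,210,z) for z in (.043,.048,.055)])
E
```

```text
215 [42, 42, 41, 40, 37, 38, 37, 37, 37, 36, 36, 34, 34, 35, 34, 34, 35, 35, 34, 36, 33, 32, 36, 36, 48, 71, 95, 109, 115, 115, 115]
225 [28, 26, 28, 26, 26, 25, 27, 26, 26, 26, 25, 28, 26, 28, 28, 28, 27, 29, 26, 26, 26, 29, 30, 43, 71, 96, 111, 114, 115, 114, 114]
325 [33, 31, 27, 23, 22, 24, 22, 20, 23, 23, 23, 22, 22, 22, 21, 22, 25, 22, 25, 22, 25, 23, 42, 69, 97, 112, 114, 116, 116, 116, 116]
335 [31, 29, 30, 27, 27, 29, 27, 29, 30, 27, 29, 27, 26, 26, 28, 27, 28, 27, 22, 28, 24, 26, 24, 29, 47, 73, 98, 110, 114, 115, 116]
0.040929436335861935 [array([19.1,  0.1, -3.1]), array([17.4,  0.1, -3.1])] nose [62.6 -0.3  2.8] plugtop [array([50.7, -0.3,  2.8]), array([51.4, -0.3, -2.2]), array([52.1, -0.3, -7.2])] tube end [array([41.7, -0.3, -9.1]), array([ 42.8,  -0.3, -14.1])] [array([  0. , -22.6,   0. ]), array([  0. , -21.6,   0. ]), array([  0.1, -20.4,   0. ])]
```

Emit:
{"fn": "apply_moves", "kwargs": {"deltas": [36,0,0,0,0,36,0,0,0,0,36,0,0,0,0,36,0,0,0,0]}}

```text
clock: 12.43
position: [0.5689, -0.2555, 0.0389]
ee_rot: [-0.0, -0.168, 0.986, 0.0]
contact_force: [0.3, 0.1, 0.5]
width: 0.0358
gripper_force: 0.0
```

```bash
python3 - <<'E'
from h import *
s=get_state();print(s['clock'],s['position'],s['contact_force'],s['width'])
shot('scene');p=shot('wrist','w6.png')
f=p['frame'].astype(int)
o=(f[...,0]>150)&(f[...,2]<90)&(f[...,1]<170)&(f[...,0]>f[...,1]+50)
v,u=np.nonzero(o);print(u.min(),u.max(),v.min(),v.max())
print(cv2.cvtColor(p['frame'],cv2.COLOR_RGB2GRAY)[[205,240,290],235:316:2].tolist())
M=rot(s['ee_rot']);print(M.T@(onz(p,(275,v.min()),.038)-s['position']))
E
```

```text
12.4333 [ 0.56894619 -0.255532    0.03886885] [0.28480269 0.10706189 0.50659424] 0.03575813338601142
248 300 173 204
[[18, 19, 19, 18, 68, 137, 165, 169, 162, 154, 144, 134, 126, 118, 114, 115, 127, 133, 135, 136, 135, 130, 120, 119, 124, 124, 123, 123, 125, 131, 145, 158, 166, 165, 156, 106, 27, 17, 17, 15, 19], [26, 25, 26, 28, 37, 112, 160, 185, 195, 201, 206, 211, 215, 217, 217, 216, 216, 216, 215, 215, 211, 208, 203, 209, 215, 215, 213, 210, 206, 202, 195, 184, 165, 136, 119, 64, 21, 23, 23, 20, 25], [49, 106, 125, 156, 167, 167, 134, 119, 131, 138, 142, 146, 149, 153, 156, 157, 160, 161, 162, 164, 164, 164, 164, 162, 160, 159, 157, 155, 153, 149, 146, 140, 133, 126, 113, 114, 115, 115, 115, 101, 43]]
[ 0.04681367 -0.0002826   0.0008844 ]
```

Emit:
{"fn": "apply_moves", "kwargs": {"deltas": [50,0,0,0,0,50,0,0,-15,0,50,0,0,-40,0,50,0,0,-80,0,50,-15,0,-120,0,50,-40,0,-150,0,50,-60,0,-150,0,50,-60,0,-150,0,50,-60,0,-150,0,50,-60,0,-150,0]}}

```text
clock: 13.37
position: [0.6245, -0.2354, 0.188]
ee_rot: [-0.001, -0.168, 0.986, 0.001]
contact_force: [0.3, 0.8, -0.7]
width: 0.0502
gripper_force: 0.0
```

```bash
python3 - <<'E'
from h import *
s=get_state();print(s['clock'],s['position'],s['contact_force'])
p=shot('wrist');a=shot('scene');b=shot('side')
print([(r['score'],r['point'],onz(p,r['point'],.038)) for q in('cartridge','cradle_seat') for r in place_of(q,p)[:2]])
def crop(p,c,h,sz):
    u,v=np.round(proj(p,c)).astype(int); u0,v0=max(u-h,0),max(v-h,0)
    print(u0,v0); return cv2.resize(p['frame'][v0:v0+2*h,u0:u0+2*h],(sz,sz),interpolation=2)
c=(.57,-.253,.038)
im=np.hstack([cv2.resize(p['frame'][0:260,170:380],(420,520)),np.vstack([crop(a,c,35,260),crop(b,c,35,260)])])
cv2.imwrite('pics/c6.png',cv2.cvtColor(im,cv2.COLOR_RGB2BGR))
E
```

```text
13.3667 [ 0.62452692 -0.23544192  0.18803226] [ 0.26996114  0.81675125 -0.65376352]
[]
246 198
243 178
```

View pics/c6.png

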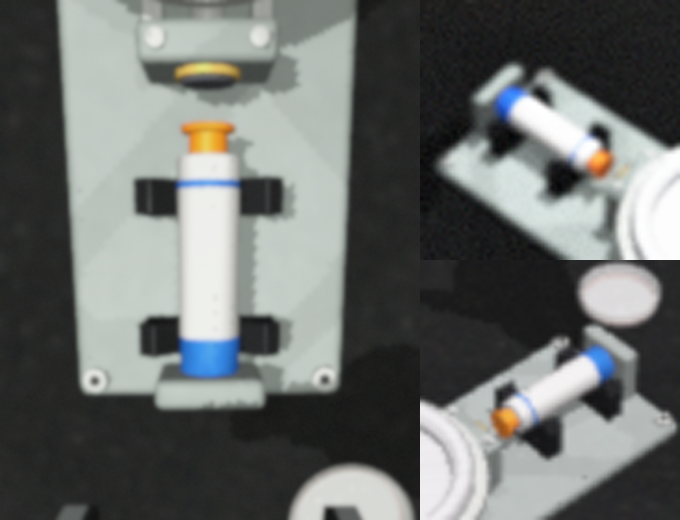

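The cartridge lies flat in both saddles, its blue foot at the backstop and its orange plug towards the ram. Now the handwheel.

```bash
cat >> h.py <<'E'
AX=np.array([.421,-.308]);PY=np.radians(199.5)
def gp(th,r=.054): return AX+r*np.array([np.cos(PY-th),np.sin(PY-th)])
E
python3 - <<'E'
from h import *
s=get_state()
print(gp(.57),rel(s,[.367,-.295,.25],19.5))
for t in(0,.6,2,3.14,5,6.3): print(gp(t))
E
```

```text
[ 0.36841784 -0.29570705] [262.9  29.6 -61.1  89.8]
[ 0.37009736 -0.32602557]
[ 0.36881024 -0.29413535]
[ 0.42579237 -0.25421308]
[ 0.47187387 -0.28989338]
[ 0.423846   -0.36192495]
[ 0.36980148 -0.32516715]
```

Emit:
{"fn": "apply_moves", "kwargs": {"deltas": [60,0,0,-40,7,60,0,0,-70,14,60,40,5,-75,21,60,80,9,-75,28,60,120,13,-75,35,60,160,18,-75,42,60,200,22,-75,49,60,235,26,-75,56,60,263,30,-75,63,60,263,30,-75,70,60,263,30,-75,77,60,263,30,-75,84]}}

```text
clock: 14.62
position: [0.3665, -0.2947, 0.2645]
ee_rot: [0.0, 0.538, 0.843, 0.0]
contact_force: [-0.3, 0.0, -0.4]
width: 0.0601
gripper_force: 0.0
```

Emit:
{"fn": "apply_moves", "kwargs": {"deltas": [60,0,0,0,6,60,0,0,0,6,60,0,0,0,6]}}

```text
clock: 14.87
position: [0.3673, -0.2945, 0.2642]
ee_rot: [-0.0, 0.577, 0.816, 0.0]
contact_force: [-0.2, 0.6, -0.0]
width: 0.0601
gripper_force: 0.0
```

```bash
python3 - <<'E'
from h import *
s=get_state();print(s['clock'],s['position'],s['qpos'],rel(s,[.368,-.2955,.11],19.5))
p=shot('wrist','w7.png')
for q,z in [('grip_middle',.112),('wheel_axis',.08)]:
    for r in place_of(q,p)[:2]: print(q,r['score'],r['point'],onz(p,r['point'],z))
p=get_image('side')
for q,z in [('grip_middle',.112),('wheel_axis',.08)]:
    for r in place_of(q,p)[:2]: print(q,r['score'],r['point'],onz(p,r['point'],z))
E
```

```text
14.8667 [ 0.36726435 -0.29452337  0.26421636] [-8.23932218e-01  1.08242397e-01  1.68320171e+00  7.42776597e-05
  1.35035890e+00 -1.16377917e+00] [ -1.2   0.4 154.2  -0. ]
grip_middle 0.8 [273.3, 196.5] [ 0.36587761 -0.29361207  0.112     ]
wheel_axis 0.58 [317.8, 221.5] [ 0.41711974 -0.31001762  0.08      ]
grip_middle 0.64 [205.6, 226.4] [ 0.37236456 -0.30437368  0.112     ]
wheel_axis 0.61 [226.9, 233.2] [ 0.41776266 -0.31224731  0.08      ]
```

Emit:
{"fn": "apply_moves", "kwargs": {"deltas": [60,0,0,40,0,60,0,0,80,0,60,0,0,110,0,60,0,0,135,0,60,0,0,150,0,60,0,0,154,0,60,0,0,154,0,10,0,0,154,0,10,0,0,154,0,10,0,0,154,0,10,0,0,154,0,10,0,0,154,0], "squeeze": 40}}

```text
clock: 16.17
position: [0.3681, -0.2954, 0.1117]
ee_rot: [0.001, 0.578, 0.816, -0.001]
contact_force: [-2.2, -0.3, 6.2]
width: 0.0229
gripper_force: 39.3
```

```bash
cat > arc.py <<'E'
import sys
from h import *
def arc(s,c,ths,r=.054,base=None):
    "rows: tool x,y shift for each theta relative to commanded start base (measured if None)"
    M=rot(s['ee_rot']);b=s['position'][:2] if base is None else base
    return [np.round((M.T@np.append(gp(t,r)-b,0))[:2]*1000,1).tolist() for t in ths]
def th(xy): d=np.array(xy)[:2]-AX; return (PY-np.arctan2(d[1],d[0]))%(2*np.pi),np.hypot(*d)
E
python3 - <<'E'
from arc import *
s=get_state();print(s['clock'],s['position'],s['contact_force'],s['width'],s['gripper_force'],th(s['position']))
t0=th(s['position'])[0]
print(t0,arc(s,None,t0+np.arange(1,13)*.04))
E
```

```text
16.1667 [ 0.36808046 -0.29541402  0.11171967] [-2.19734707 -0.26079332  6.21480273] 0.022893166162855427 39.32062432882958 (np.float64(0.5738336920707177), np.float64(0.0543956266150634))
0.5738336920707177 [[1.6, 1.5], [3.3, 2.8], [5.0, 4.2], [6.6, 5.6], [8.2, 7.0], [9.7, 8.6], [11.2, 10.2], [12.6, 11.8], [13.9, 13.5], [15.2, 15.3], [16.4, 17.1], [17.5, 19.0]]
```

Emit:
{"fn": "apply_moves", "kwargs": {"deltas": [10,1.6,1.5,0,0,10,3.3,2.8,0,0,10,5,4.2,0,0,10,6.6,5.6,0,0,10,8.2,7,0,0,10,9.7,8.6,0,0,10,11.2,10.2,0,0,10,12.6,11.8,0,0,10,13.9,13.5,0,0,10,15.2,15.3,0,0,10,16.4,17.1,0,0,10,17.5,19,0,0]}}

```text
clock: 17.17
position: [0.3796, -0.2741, 0.1117]
ee_rot: [0.002, 0.578, 0.816, -0.002]
contact_force: [-5.0, -5.0, 5.4]
width: 0.0228
gripper_force: 39.3
```

```bash
python3 - <<'E'
from arc import *
s=get_state();print(s['position'],s['contact_force'],s['width'],th(s['position']))
b=gp(1.054)
print('base resid',(s['position'][:2]-b)*1000, arc(s,None,1.054+np.arange(1,13)*.08,base=b))
E
```

```text
[ 0.37955018 -0.27408738  0.1117279 ] [-4.97403525 -5.00542239  5.38461197] 0.02275669535543025 (np.float64(1.0260560578568505), np.float64(0.05355514189422037))
base resid [-0.62741147 -1.4360876 ] [[2.0, 3.8], [3.7, 7.8], [5.0, 11.9], [6.0, 16.1], [6.7, 20.4], [7.0, 24.7], [7.0, 29.0], [6.7, 33.3], [6.0, 37.6], [4.9, 41.8], [3.6, 45.9], [1.9, 49.8]]
```

Emit:
{"fn": "apply_moves", "kwargs": {"deltas": [10,2,3.8,0,0,10,3.7,7.8,0,0,10,5,11.9,0,0,10,6,16.1,0,0,10,6.7,20.4,0,0,10,7,24.7,0,0,10,7,29,0,0,10,6.7,33.3,0,0,10,6,37.6,0,0,10,4.9,41.8,0,0,10,3.6,45.9,0,0,10,1.9,49.8,0,0]}}

```text
clock: 18.17
position: [0.4248, -0.2557, 0.1117]
ee_rot: [0.0, 0.577, 0.816, -0.003]
contact_force: [-8.9, -5.8, 7.5]
width: 0.0229
gripper_force: 39.6
```

```bash
python3 - <<'E'
from arc import *
s=get_state();print(s['position'],s['contact_force'],s['width'],th(s['position']))
b=gp(2.014)
print('base resid',(s['position'][:2]-b)*1000, arc(s,None,2.014+np.arange(1,13)*.06,base=b))
print(arc(s,None,2.734+np.arange(1,13)*.06,base=gp(2.734)))
E
```

```text
[ 0.42484523 -0.25572429  0.11168468] [-8.92417866 -5.80235454  7.48060848] 0.022941114023355972 (np.float64(1.9845599839729506), np.float64(0.05241694075585538))
base resid [-1.69966274 -1.43885173] [[-1.5, 2.9], [-3.1, 5.7], [-4.9, 8.4], [-6.9, 10.9], [-9.0, 13.4], [-11.3, 15.7], [-13.7, 17.9], [-16.2, 19.9], [-18.8, 21.8], [-21.6, 23.5], [-24.4, 25.1], [-27.4, 26.4]]
[[-3.0, 1.2], [-6.1, 2.2], [-9.2, 3.0], [-12.4, 3.7], [-15.6, 4.1], [-18.8, 4.4], [-22.1, 4.4], [-25.3, 4.3], [-28.5, 4.0], [-31.7, 3.4], [-34.9, 2.7], [-38.0, 1.8]]
```

Emit:
{"fn": "apply_moves", "kwargs": {"deltas": [10,-1.5,2.9,0,0,10,-3.1,5.7,0,0,10,-4.9,8.4,0,0,10,-6.9,10.9,0,0,10,-9,13.4,0,0,10,-11.3,15.7,0,0,10,-13.7,17.9,0,0,10,-16.2,19.9,0,0,10,-18.8,21.8,0,0,10,-21.6,23.5,0,0,10,-24.4,25.1,0,0,10,-27.4,26.4,0,0]}}

```text
clock: 19.17
position: [0.4562, -0.2694, 0.1116]
ee_rot: [-0.004, 0.578, 0.816, -0.001]
contact_force: [-10.7, 3.0, 13.9]
width: 0.023
gripper_force: 40.2
```

Emit:
{"fn": "apply_moves", "kwargs": {"deltas": [10,-3,1.2,0,0,10,-6.1,2.2,0,0,10,-9.2,3,0,0,10,-12.4,3.7,0,0,10,-15.6,4.1,0,0,10,-18.8,4.4,0,0,10,-22.1,4.4,0,0,10,-25.3,4.3,0,0,10,-28.5,4,0,0,10,-31.7,3.4,0,0,10,-34.9,2.7,0,0,10,-38,1.8,0,0]}}

```text
clock: 20.17
position: [0.4738, -0.3035, 0.1117]
ee_rot: [-0.001, 0.579, 0.816, 0.002]
contact_force: [-1.1, 7.8, 9.6]
width: 0.0232
gripper_force: 39.8
```

```bash
python3 - <<'E'
from arc import *
import scipy.optimize as so
s=get_state();print(s['position'],s['contact_force'],s['width'],th(s['position']))
P=np.array([[.3681,-.2954],[.3796,-.2741],[.4248,-.2557],s['position'][:2]])
print(so.least_squares(lambda c:np.hypot(*(P-c).T)-.054,AX).x)
b=gp(3.454)
print('base resid',(s['position'][:2]-b)*1000, arc(s,None,3.454+np.arange(1,13)*.08,base=b))
print(arc(s,None,4.414+np.arange(1,13)*.08,base=gp(4.414)))
E
```

```text
[ 0.47377913 -0.30351588  0.11170628] [-1.11945241  7.78503912  9.62790829] 0.02315300994002798 (np.float64(3.3971753606645425), np.float64(0.05296927166016053))
[ 0.4201994  -0.30957232]
base resid [-1.19980747  2.97599249] [[-4.1, -1.5], [-8.0, -3.3], [-11.8, -5.4], [-15.3, -7.8], [-18.7, -10.5], [-21.9, -13.4], [-24.8, -16.6], [-27.5, -20.0], [-29.8, -23.6], [-31.9, -27.4], [-33.7, -31.3], [-35.1, -35.4]]
[[-1.1, -4.2], [-1.9, -8.4], [-2.3, -12.7], [-2.4, -17.0], [-2.2, -21.3], [-1.6, -25.6], [-0.6, -29.8], [0.6, -34.0], [2.2, -38.0], [4.1, -41.9], [6.3, -45.6], [8.8, -49.1]]
```

Emit:
{"fn": "apply_moves", "kwargs": {"deltas": [10,-4.1,-1.5,0,0,10,-8,-3.3,0,0,10,-11.8,-5.4,0,0,10,-15.3,-7.8,0,0,10,-18.7,-10.5,0,0,10,-21.9,-13.4,0,0,10,-24.8,-16.6,0,0,10,-27.5,-20,0,0,10,-29.8,-23.6,0,0,10,-31.9,-27.4,0,0,10,-33.7,-31.3,0,0,10,-35.1,-35.4,0,0]}}

```text
clock: 21.17
position: [0.4558, -0.3502, 0.1118]
ee_rot: [0.003, 0.579, 0.815, 0.002]
contact_force: [6.6, 4.8, 1.9]
width: 0.0227
gripper_force: 39.4
```

Emit:
{"fn": "apply_moves", "kwargs": {"deltas": [10,-1.1,-4.2,0,0,10,-1.9,-8.4,0,0,10,-2.3,-12.7,0,0,10,-2.4,-17,0,0,10,-2.2,-21.3,0,0,10,-1.6,-25.6,0,0,10,-0.6,-29.8,0,0,10,0.6,-34,0,0,10,2.2,-38,0,0,10,4.1,-41.9,0,0,10,6.3,-45.6,0,0,10,8.8,-49.1,0,0]}}

```text
clock: 22.17
position: [0.4071, -0.3621, 0.1119]
ee_rot: [0.006, 0.578, 0.816, -0.001]
contact_force: [6.3, -5.4, -3.4]
width: 0.0229
gripper_force: 39.2
```

```bash
python3 - <<'E'
from arc import *
import scipy.optimize as so
s=get_state();print(s['position'],s['contact_force'],s['width'],th(s['position']))
P=np.array([[.3681,-.2954],[.3796,-.2741],[.4248,-.2557],[.4562,-.2694],[.4738,-.3035],s['position'][:2]])
print(so.least_squares(lambda c:np.hypot(*(P-c).T)-.054,AX).x)
b=gp(5.374)
print('base resid',(s['position'][:2]-b)*1000)
sb=np.array(b)
import h
h.AX[:]=[.4202,-.3095]
print(th(s['position']),arc(s,None,5.374+np.arange(1,9)*.05,base=sb))
E
```

```text
[ 0.40709542 -0.36209599  0.11186394] [ 6.33637698 -5.35223302 -3.42010779] 0.022893239502600332 (np.float64(5.304317309062728), np.float64(0.05585439345905496))
[ 0.42018674 -0.30962802]
base resid [ 3.14719128 -2.85892052]
(np.float64(5.296911888148334), np.float64(0.05420394797240055)) [[0.6, -3.3], [2.4, -5.4], [4.3, -7.3], [6.3, -9.1], [8.3, -10.8], [10.5, -12.4], [12.8, -13.9], [15.1, -15.3]]
```

Emit:
{"fn": "apply_moves", "kwargs": {"deltas": [10,0.6,-3.3,0,0,10,2.4,-5.4,0,0,10,4.3,-7.3,0,0,10,6.3,-9.1,0,0,10,8.3,-10.8,0,0,10,10.5,-12.4,0,0,10,12.8,-13.9,0,0,10,15.1,-15.3,0,0]}}

```text
clock: 22.83
position: [0.3873, -0.3526, 0.1118]
ee_rot: [0.005, 0.578, 0.816, -0.001]
contact_force: [6.2, -4.2, -1.9]
width: 0.0228
gripper_force: 39.3
```

```bash
sed -i 's/AX=np.array.*;PY/AX=np.array([.4202,-.3096]);PY/' h.py
cat >> arc.py <<'E'
def stat(cmd):
    s=get_state();t,r=th(s['position']);F=s['contact_force'];a=PY-t
    tan=np.array([np.sin(a),-np.cos(a)]) # clockwise direction
    rad=np.array([np.cos(a),np.sin(a)])
    print('clock %.2f cmd %.3f th %.3f lag %.1fmm r %.1f Ftan %.1f Frad %.1f Fz %.1f'%(s['clock'],cmd,t,((cmd-t+np.pi)%(2*np.pi)-np.pi)*54,r*1e3,F[:2]@tan,F[:2]@rad,F[2]))
    return s
E
python3 - <<'E'
from arc import *
s=stat(5.774)
for i in range(3):
    c=5.774+.12*i; print(c,arc(s,None,c+np.arange(1,7)*.02,base=gp(c)))
E
```

```text
clock 22.83 cmd 5.774 th 5.706 lag 3.7mm r 54.2 Ftan -7.4 Frad -0.4 Fz -1.9
5.774 [[0.9, -0.5], [1.9, -1.0], [2.9, -1.5], [3.8, -2.0], [4.8, -2.4], [5.8, -2.8]]
5.894 [[1.0, -0.4], [2.0, -0.8], [3.0, -1.1], [4.1, -1.5], [5.1, -1.8], [6.1, -2.1]]
6.014 [[1.0, -0.3], [2.1, -0.5], [3.1, -0.8], [4.2, -1.0], [5.3, -1.2], [6.3, -1.4]]
```

Emit:
{"fn": "apply_moves", "kwargs": {"deltas": [10,0.9,-0.5,0,0,10,1.9,-1,0,0,10,2.9,-1.5,0,0,10,3.8,-2,0,0,10,4.8,-2.4,0,0,10,5.8,-2.8,0,0]}}

```text
clock: 23.33
position: [0.3824, -0.3483, 0.1118]
ee_rot: [0.005, 0.578, 0.816, -0.001]
contact_force: [4.0, -5.4, -1.3]
width: 0.0232
gripper_force: 39.4
```

```bash
python3 -c "
from arc import *
stat(5.894)"
```

```text
clock 23.33 cmd 5.894 th 5.826 lag 3.7mm r 54.2 Ftan -6.7 Frad 1.0 Fz -1.3
```

Emit:
{"fn": "apply_moves", "kwargs": {"deltas": [10,1,-0.4,0,0,10,2,-0.8,0,0,10,3,-1.1,0,0,10,4.1,-1.5,0,0]}}

```text
clock: 23.67
position: [0.3794, -0.3453, 0.1118]
ee_rot: [0.005, 0.578, 0.816, -0.001]
contact_force: [4.2, -5.8, -0.5]
width: 0.023
gripper_force: 39.4
```

```bash
python3 - <<'E'
from arc import *
s=stat(5.974)
for i in range(8):
    c=5.974+.08*i; print(c,arc(s,None,c+np.arange(1,5)*.02,base=gp(c)))
E
```

```text
clock 23.67 cmd 5.974 th 5.905 lag 3.7mm r 54.2 Ftan -7.1 Frad 0.7 Fz -0.5
5.974 [[1.0, -0.3], [2.1, -0.6], [3.1, -0.9], [4.2, -1.2]]
6.054 [[1.1, -0.2], [2.1, -0.5], [3.2, -0.6], [4.2, -0.8]]
6.134 [[1.1, -0.2], [2.1, -0.3], [3.2, -0.4], [4.3, -0.5]]
6.214 [[1.1, -0.1], [2.2, -0.1], [3.2, -0.1], [4.3, -0.1]]
6.2940000000000005 [[1.1, 0.0], [2.2, 0.1], [3.2, 0.1], [4.3, 0.2]]
6.3740000000000006 [[1.1, 0.1], [2.1, 0.2], [3.2, 0.4], [4.3, 0.6]]
6.454000000000001 [[1.1, 0.2], [2.1, 0.4], [3.2, 0.6], [4.2, 0.9]]
6.534000000000001 [[1.0, 0.3], [2.1, 0.6], [3.1, 0.9], [4.1, 1.2]]
```

Emit:
{"fn": "apply_moves", "kwargs": {"deltas": [10,1,-0.3,0,0,10,2.1,-0.6,0,0,10,3.1,-0.9,0,0,10,4.2,-1.2,0,0]}}

```text
clock: 24.0
position: [0.3767, -0.3418, 0.1118]
ee_rot: [0.005, 0.578, 0.816, -0.002]
contact_force: [2.2, -6.6, -0.7]
width: 0.0228
gripper_force: 39.4
```

Emit:
{"fn": "apply_moves", "kwargs": {"deltas": [10,1.1,-0.2,0,0,10,2.1,-0.5,0,0,10,3.2,-0.6,0,0,10,4.2,-0.8,0,0]}}

```text
clock: 24.33
position: [0.3743, -0.3382, 0.1118]
ee_rot: [0.005, 0.578, 0.816, -0.002]
contact_force: [1.8, -5.9, -0.9]
width: 0.023
gripper_force: 39.4
```

Emit:
{"fn": "apply_moves", "kwargs": {"deltas": [10,1.1,-0.2,0,0,10,2.1,-0.3,0,0,10,3.2,-0.4,0,0,10,4.3,-0.5,0,0]}}

```text
clock: 24.67
position: [0.3722, -0.3344, 0.1118]
ee_rot: [0.005, 0.578, 0.816, -0.002]
contact_force: [1.3, -7.2, -0.2]
width: 0.0232
gripper_force: 39.5
```

Emit:
{"fn": "apply_moves", "kwargs": {"deltas": [10,1.1,-0.1,0,0,10,2.2,-0.1,0,0,10,3.2,-0.1,0,0,10,4.3,-0.1,0,0]}}

```text
clock: 25.0
position: [0.3703, -0.3305, 0.1118]
ee_rot: [0.004, 0.578, 0.816, -0.002]
contact_force: [-0.4, -6.7, -0.0]
width: 0.023
gripper_force: 39.5
```

Emit:
{"fn": "apply_moves", "kwargs": {"deltas": [10,1.1,0,0,0,10,2.2,0.1,0,0,10,3.2,0.1,0,0,10,4.3,0.2,0,0]}}

```text
clock: 25.33
position: [0.3684, -0.325, 0.1118]
ee_rot: [0.003, 0.578, 0.816, -0.002]
contact_force: [-0.9, -2.1, 6.2]
width: 0.0232
gripper_force: 40.0
```

Emit:
{"fn": "apply_moves", "kwargs": {"deltas": [10,1.1,0.1,0,0,10,2.1,0.2,0,0]}}

```text
clock: 25.5
position: [0.3681, -0.3238, 0.1118]
ee_rot: [0.004, 0.578, 0.816, -0.002]
contact_force: [-0.2, -9.3, 1.1]
width: 0.023
gripper_force: 39.7
```

```bash
python3 -c "
from arc import *
stat(6.414)"
```

```text
clock 25.50 cmd 6.414 th 0.074 lag 3.1mm r 54.0 Ftan -8.9 Frad 2.7 Fz 1.1
```

Emit:
{"fn": "apply_moves", "kwargs": {"deltas": [10,1,0.1,0,0,10,2,0.2,0,0,10,2,0.2,0,0]}}

```text
clock: 25.75
position: [0.368, -0.3236, 0.1118]
ee_rot: [0.005, 0.578, 0.816, -0.004]
contact_force: [-0.8, -11.3, -0.8]
width: 0.023
gripper_force: 39.5
```

```bash
python3 -c "
from arc import *
stat(6.451)"
```

```text
clock 25.75 cmd 6.451 th 0.078 lag 4.8mm r 54.0 Ftan -10.7 Frad 3.7 Fz -0.8
```

Emit:
{"fn": "apply_moves", "kwargs": {"deltas": [10,-3,-0.2,0,0,10,-6,-0.3,0,0,10,-8,-0.3,0,0,10,-10,-0.3,0,0,10,-12,-0.2,0,0,10,-12,-0.2,0,0]}}

```text
clock: 26.25
position: [0.369, -0.327, 0.1116]
ee_rot: [-0.002, 0.578, 0.816, 0.001]
contact_force: [-4.0, 6.6, 15.9]
width: 0.0228
gripper_force: 41.1
```

```bash
python3 -c "
from arc import *
stat(6.229)"
```

```text
clock 26.25 cmd 6.229 th 0.013 lag -3.6mm r 54.1 Ftan 7.5 Frad 1.7 Fz 15.9
```

Emit:
{"fn": "apply_moves", "kwargs": {"deltas": [10,-1.5,0,0,0,10,-3,0,0,0,10,-3,0,0,0]}}

```text
clock: 26.5
position: [0.369, -0.3273, 0.1116]
ee_rot: [-0.004, 0.579, 0.816, 0.003]
contact_force: [-5.7, 11.2, 20.4]
width: 0.0227
gripper_force: 41.5
```

```bash
python3 -c "
from arc import *
stat(6.173)"
```

```text
clock 26.50 cmd 6.173 th 0.008 lag -6.4mm r 54.1 Ftan 12.4 Frad 1.8 Fz 20.4
```

Locked both ways: the catch is in the notch. Now I relax, release and retreat.

Emit:
{"fn": "apply_moves", "kwargs": {"deltas": [10,4,0.2,0,0,10,8,0.3,0,0,10,8,0.3,0,0,10,8,0.3,0,0,50,8,0.3,0,0,50,8,0.3,0,0,50,8,0.3,0,0,50,8,0.3,0,0,50,8,0.3,-10,0,50,8,0.3,-30,0,50,8,0.3,-70,0,50,8,0.3,-110,0]}}

```text
clock: 27.5
position: [0.3679, -0.3236, 0.22]
ee_rot: [-0.002, 0.578, 0.816, 0.001]
contact_force: [0.8, -0.9, 0.6]
width: 0.0502
gripper_force: 0.0
```

Emit:
{"fn": "apply_moves", "kwargs": {"deltas": [50,0,0,-40,0,50,0,0,-60,0,50,0,0,-60,0,50,0,0,-60,0,50,0,0,-60,0]}}

```text
clock: 27.92
position: [0.3682, -0.324, 0.2789]
ee_rot: [-0.001, 0.578, 0.816, 0.0]
contact_force: [-0.1, 0.1, 0.1]
width: 0.05
gripper_force: 0.0
```

```bash
python3 - <<'E'
from arc import *
s=get_state();print(s['clock'],s['position'],s['contact_force'],s['width'])
p=shot('wrist');a=shot('scene')
f=p['frame'].astype(int)
for q in('grip_middle','cartridge'):
    for pp in(p,a):
        for r in place_of(q,pp)[:1]: print(q,r['score'],onz(pp,r['point'],.112 if q[0]=='g' else .038))
# plug/foot in the side and scene pictures near the cradle
b=shot('side')
for n,pp in(('scene',a),('side',b)):
    f=pp['frame'].astype(int);u0,v0=np.round(proj(pp,(.57,-.253,.038))).astype(int)
    o=(f[...,0]>150)&(f[...,2]<100)&(f[...,0]>f[...,1]+40);bl=(f[...,2]>130)&(f[...,0]<90)
    for k,m in(('orange',o),('blue',bl)):
        z=np.zeros_like(m);z[v0-35:v0+35,u0-35:u0+35]=m[v0-35:v0+35,u0-35:u0+35]
        v,u=np.nonzero(z)
        if len(u): print(n,k,len(u),onz(pp,(u.mean(),v.mean()),.038))
E
```

```text
27.9167 [ 0.36815355 -0.3240157   0.27887645] [-0.11247296  0.09498859  0.09583326] 0.04997367821437644
grip_middle 0.58 [ 0.3671551  -0.32423904  0.112     ]
grip_middle 0.54 [ 0.36625292 -0.32630326  0.112     ]
cartridge 0.72 [ 0.57204875 -0.25591713  0.038     ]
cartridge 0.8 [ 0.4171252  -0.58342966  0.038     ]
scene orange 11 [ 0.53293813 -0.26733893  0.038     ]
scene blue 31 [ 0.61339685 -0.24004747  0.038     ]
side orange 17 [ 0.53418717 -0.26704579  0.038     ]
side blue 38 [ 0.61446642 -0.23843057  0.038     ]
```

```bash
python3 -c "
from rig import *
print(sign_off())"
```

```text
the job is handed in; nothing more can be done
None
```

The job is handed in at about 28 s on the clock: the cartridge lies in the V cradle with its plug towards the ram. The wheel went once round until the catch locked it both ways, with about 12 N at most at the grip there. I inferred that the plug is fully in from the complete ram stroke and did not measure it.

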